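Clamp the sickle blade with the crank

TASK

Fit the loose crank over the square end of the clamp's screw, right down onto its shoulder, and wind the screw down (clockwise from above), keeping the crank on the square all the while, until the pad meets the sickle blade; then turn on by about a tenth of a turn, so that the blade is held firmly but not overtightened. Do not shift the blade or disturb the other things on the bench, and let go, leaving the crank seated on the square.

Things in the scene. Friction and masses are not known exactly. Their poses are not given: they have to be found in the camera images.
- clamp: grey cast-iron screw clamp bolted to the bench: foot plate 200 x 110 x 15 mm; bright steel setting block 75 x 110 mm, its top 45 mm above the bench; column 80 to 125 mm from the screw axis on the -x side (throat open to +x); top arm and 60 mm nut boss, tops 156 and 160 mm above the bench. Origin: at bench height under the screw axis and the block's middle; z up. Does not move.
- square_top (a point): tip of the screw's upright square end: a bright steel square, 16 x 16 mm and 20 mm tall, plus a 4 mm round conical point. The tip lies 24 mm above the shoulder (a 32 mm collar, 8 mm thick) on which the crank rests, 231 to 239 mm above the bench at the start. x and y are square to the flats and turn with the screw; z up.
- screw_shoulder (a point): top of the collar, on the screw's axis. The 24 mm screw has a right-hand thread: turned clockwise seen from above, the square, the shoulder and the foot all go down 10 mm per turn. Turning it takes about 0.55 N m (7 N at the crank's grip) until the pad meets the blade, 2 to 4 turns from the start. It stays where it is left. Axes as square_top.
- foot: steel swivel foot, 40 mm across, under the screw, with a hard black rubber pad, 36 mm across, below it; goes down with the screw but does not turn. Origin: where the middle of the pad's face is when unloaded; z up. The pad gives a little (1 mm for some 170 N): once it is on the blade, a tenth of a turn more clamps with roughly 170 N and adds roughly 3.5 N to the force needed at the crank's grip.
- crank: loose dark steel crank, 0.37 kg, lying flat at the start: a boss 34 x 34 mm, 22 mm tall, with a 17.6 mm square hole right through; an arm 24 mm wide, 9 mm thick, flush with the boss's underside, reaching 100 mm from the hole's axis; an upright wooden grip near its end. Origin: middle of the boss's underside; x along the arm to the grip, z up, the hole's flats square to x and y.
- grip_mid (a point): point on the axis of the crank's grip, 75 mm from the hole's axis and 50 mm above the crank's underside. The grip is a round wooden sleeve, 22 mm across, from 10 to 71 mm above the crank's underside, and revolves freely about its own upright axis.
- blade: loose, dark, hand-forged sickle blank, 0.28 kg, lying flat across the setting block under the pad: 30 mm wide, a bow of 160 mm radius, 230 mm from end to end. Its thickness is uneven, about 11 mm at the heel (tang end, -y) drawn out to 3 mm at the tip; under the pad it is anything from 4 to 11 mm. Origin: under the middle of the bow; x to the inside of the bow, z up.
- tin: aluminium tin, 64 mm across, 75 mm tall, standing on the bench; leave it alone. Origin: middle of its underside.
- hammer: hammer lying on the bench; leave it alone. Origin near the middle of its handle.
- handle: turned wooden sickle handle, 130 mm long, 32 mm across, lying on the bench; leave it alone. Origin: under its middle.
Not all that is in view belongs to the job. Leave any red look-alike of the crank alone. There is more than one size of the clamp; the job needs the larger.

How it is judged:
By the outcome, as a careful person would: the job done as asked, in the order asked, and still so for the second after the job is handed in, with the robot touching nothing.
It also fails if it takes over 72 s, if anything falls off the work surface, if the arm or the gripper's body presses on something with over 40 N, if the wrist force passes 120 N, or if a joint passes its speed limit or range.

ROBOT

A 6-joint arm with a two-finger parallel gripper is mounted at the origin on the work surface. World frame = base frame: x ahead of the robot, y to its left, z up, the work surface at z = 0. Lengths are in m, angles in rad, forces in N, time in s.
With the tool pointing down it reaches from about 0.25 to 0.725 m from the base axis. Payload 4 kg.
Tool frame: the origin (TCP) lies midway between the tips of the shut fingers; the grasp point (between the pads) lies 19 mm behind it; z points along the fingers, y is the line along which they close (so a half turn about z gives the same grasp; the last joint's range is limited). The gripper opens to 85 mm and grips with 20 to 120 N. Pads are 22 mm wide; open, the fingers measure 114 mm over their backs; the gripper's body (76 mm by 85 mm) begins 54 mm behind the grasp point. The pads swing forward as they close: fully open they stand 13 mm farther back than shut.
Start: joints at [-1.231, 0.241, 0.005, 1.335, 0, 1.571], TCP at [0.167, -0.471, 0.231] pointing down, gripper open.
Joint ranges: [-2.72, 2.72], [-1.05, 1.87], [-1.09, 1.28], [-1.99, 2.15], [-1.42, 1.44], [-3.14, 3.14]. Speed limits (rad/s): [2.79, 2.79, 3.14, 3.14, 3.14, 3.14].

INTERFACE

Orientations are given as a 3x3 rotation matrix whose columns are the frame's x, y, z axes.
In Python, from station import * gives the robot as it stands. The module is installed in compiled form; this text tells all that it offers.
- The arm moves only by the shell command python3 -m handwheel 'ROWS' [OPENING] [FORCE]. ROWS is JSON, a list of rows, each a list of 6 numbers: the shift along the tool's x, y, z in units of 150 mm (1.0 is 150 mm), then the turn, a rotation vector about the tool's x, y, z in units of 360 degrees (1.0 is 360 degrees). In form: [[x, y, z, ax, ay, az], ...]. A call has exactly 5 rows; each row shifts and turns the commanded pose from where the row before left it, along the tool's axes as they then stand; what a row does not reach is not made up. A row lasts 1/12 s, in which the tool goes at most 41.7 mm and 7.16 degrees, less where a joint would pass 70% of its speed; a pose out of reach is approached as far as the arm can. A call with a number of a shift or a turn outside -1 to 1 is refused whole. A call with a gripper value outside its range is refused whole. OPENING is the gripper command: -1 is shut, 1 is fully open, values between are in proportion, set as the call begins (- or left out, the last holds). The fingers move at their own pace and stop on an object; FORCE is the grip in N (left out, the last holds). Time passes only in rows, so rows that do not move let the fingers close, or fill a call up. It gives the time, the measured TCP pose, the force, the opening and the grip force at its end, in the units of the state.
- state(): the state, without advancing time (a new reading comes with each control period).
- capture(name): name is "side" or "top"; returns a dict with "color" (400x640x3 uint8, red, green, blue), "range_z" (400x640 float32, m along the optical axis (not along the pixel's ray), 0 where there is no reading), "mtx" (3x3 intrinsics, pixels), "camera_from_world" (4x4, takes a point from world to camera coordinates). Camera axes: x right, y down, z forward; pixel columns grow to the right and rows downward; lengths in m; the calibration is good to about 2 mm. A picture is of the moment at which its call begins.
- hand_in(): hands the job in; it is judged then, once.
The state is a dict: "clock": time; "q": joint angles; "dq": joint speeds; "joint_efforts": joint torques, N m; "position": TCP position; "tool_rot": TCP orientation; "wrist_force": force on the tool from outside, world axes, zero at the start; "wrist_torque": the same for the moment, N m; "gripper_width": finger opening in m; "finger_force": force on a finger pad.
Only numpy, scipy, OpenCV 4.12 (cv2) and the standard library are available. Lean on these libraries where they do the work, as an engineer would, in place of code of your own. Each camera call takes 0.05 s, during which the arm holds its last target. There are 200 camera calls.

## Working session

There is one attempt and no reset: what is moved stays moved. The work goes in short steps, Python scripts to look and compute and a shell command to move; the robot and the scene stay as the last step left them, time stands still between calls to the robot, and variables do not carry over. Pictures are saved under pics/ and viewed, at most 10 in all, crops included, and the job is handed in when it is done.

```bash
mkdir -p pics; cat > h.py <<'E'
from station import *
import numpy as np, cv2
def cap(n):
    c=capture(n); np.savez('%s.npz'%n,**c); return c
def pts(c):
    K=c['mtx'];T=np.linalg.inv(c['camera_from_world']);z=c['range_z']
    v,u=np.mgrid[:400,:640]
    P=np.stack([(u-K[0,2])/K[0,0]*z,(v-K[1,2])/K[1,1]*z,z],-1)
    W=P@T[:3,:3].T+T[:3,3]; W[z==0]=np.nan
    return W
E
python3 - <<'E'
from h import *
a=cap('top');b=cap('side')
cv2.imwrite('pics/top.png',a['color'][...,::-1]);cv2.imwrite('pics/side.png',b['color'][...,::-1])
for c in(a,b):print(np.linalg.inv(c['camera_from_world']).round(3),c['mtx'].round(1))
print(state())
E
```

```text
[[-0.003 -0.997  0.078  0.474]
 [-1.     0.003 -0.003  0.007]
 [ 0.003 -0.078 -0.997  1.382]
 [ 0.     0.     0.     1.   ]] [[427.    0.  318.3]
 [  0.  427.  198.5]
 [  0.    0.    1. ]]
[[ 0.985 -0.074  0.154  0.334]
 [-0.17  -0.54   0.824 -1.24 ]
 [ 0.022 -0.838 -0.545  0.968]
 [ 0.     0.     0.     1.   ]] [[521.    0.  338.8]
 [  0.  521.  193.1]
 [  0.    0.    1. ]]
{'clock': 0.1, 'q': array([-1.23103282e+00,  2.41338295e-01,  3.85137336e-03,  1.33521861e+00,
       -6.18920446e-06,  1.57082202e+00]), 'dq': array([-0.0015291 , -0.00213288,  0.0041844 ,  0.0015805 , -0.0004195 ,
       -0.00012148]), 'joint_efforts': array([ 1.06787650e-04, -3.73138189e+01,  2.53009772e+01,  1.08590996e-02,
       -6.08016285e-05,  4.43740362e-06]), 'position': array([ 0.166438  , -0.47087338,  0.23049877]), 'tool_rot': array([[ 9.42842066e-01,  3.33239294e-01, -6.42102840e-04],
       [ 3.33239913e-01, -9.42840351e-01,  1.79799391e-03],
       [-6.23824694e-06, -1.90919858e-03, -9.99998177e-01]]), 'wrist_force': array([-0.3348418 , -0.10930031, -0.10351667]), 'wrist_torque': array([-0.03708192,  0.00320703, -0.03998935]), 'finger_force': 0.0, 'gripper_width': 0.08567445765491646}
```

View pics/top.png

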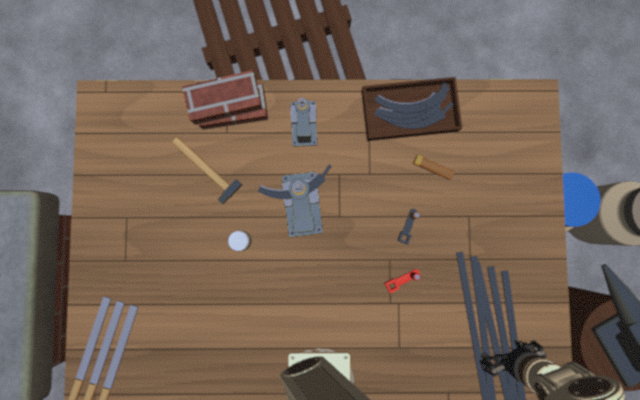

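View pics/side.png

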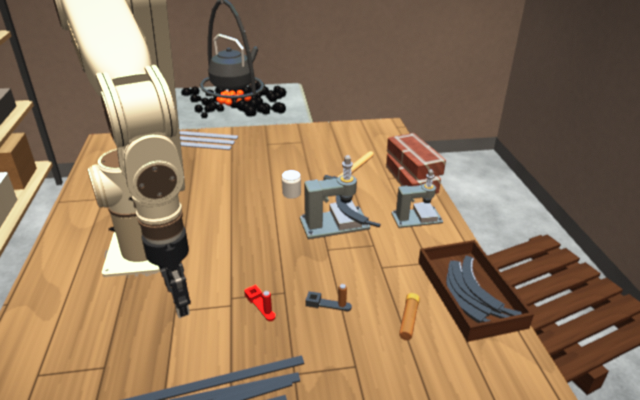

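The top view shows two clamps: the large one at (300,200) and a small one at (303,120). The large one has the bigger foot and the blade under its pad, so it is the one meant. There are also two cranks: a dark one with its boss at (404,239) and grip at (415,213), and a red look-alike at (403,281). I take the dark one. Next I measure both and confirm in a crop.

```bash
cat > m.py <<'E'
from h import *
def ld(n): return dict(np.load(n+'.npz'))
a=ld('top');b=ld('side')
def crop(c,u0,v0,w,h,s): return cv2.resize(c['color'][v0:v0+h,u0:u0+w,::-1],None,fx=s,fy=s,interpolation=cv2.INTER_CUBIC)
E
python3 - <<'E'
from m import *
A=np.hstack([crop(a,385,200,50,50,8),crop(a,275,165,50,50,8)])
B=np.hstack([crop(b,300,270,80,40,5),crop(b,310,145,80,40,5)])
cv2.imwrite('pics/c1.png',np.vstack([A,B]))
for n,c,(u0,v0,u1,v1) in(('top',a,(390,203,430,250)),('side',b,(300,275,360,315))):
    W=pts(c)[v0:v1,u0:u1].reshape(-1,3)
    m=(W[:,2]>.004)&(W[:,2]<.1)
    P=W[m]; print(n,'n',m.sum())
    bo=P[(P[:,2]>.015)&(P[:,2]<.027)];gr=P[P[:,2]>.035]
    for k,Q in(('boss',bo),('grip',gr)):print(k,len(Q),Q.mean(0).round(4),Q.min(0).round(4),Q.max(0).round(4))
for n,c,(u0,v0,u1,v1) in(('top',a,(280,165,325,240)),('side',b,(300,150,385,240))):
    W=pts(c)[v0:v1,u0:u1].reshape(-1,3)
    for lo,hi in((.14,.165),(.2,.233),(.222,.234),(.24,.27)):
        Q=W[(W[:,2]>lo)&(W[:,2]<hi)]
        if len(Q):print(n,lo,len(Q),Q.mean(0).round(4),Q.min(0).round(4),Q.max(0).round(4))
E
```

```text
top n 428
boss 96 [ 0.4599 -0.2719  0.0216] [ 0.4353 -0.2928  0.0152] [ 0.5305 -0.2503  0.0269]
grip 52 [ 0.5254 -0.2953  0.0663] [ 0.5162 -0.3072  0.0351] [ 0.5358 -0.2877  0.0783]
side n 594
boss 156 [ 0.4658 -0.2834  0.0208] [ 0.433  -0.3144  0.0153] [ 0.5317 -0.255   0.0269]
grip 130 [ 0.5232 -0.3084  0.0578] [ 0.5134 -0.317   0.035 ] [ 0.5349 -0.2941  0.0759]
top 0.14 853 [0.5409 0.0515 0.1575] [0.4744 0.0155 0.1411] [0.6273 0.0873 0.165 ]
top 0.2 71 [0.5979 0.0581 0.2157] [0.5838 0.0449 0.2073] [0.6148 0.0726 0.2301]
top 0.222 5 [0.5934 0.0646 0.2293] [0.5911 0.0633 0.2229] [0.5957 0.0666 0.234 ]
top 0.24 5 [0.5992 0.0576 0.2414] [0.5949 0.0548 0.2406] [0.6027 0.063  0.2439]
side 0.14 666 [0.5429 0.0375 0.1535] [0.4719 0.0065 0.1401] [0.6264 0.0784 0.1642]
side 0.2 95 [0.5972 0.0486 0.2161] [0.5831 0.037  0.2003] [0.6139 0.0648 0.2329]
side 0.222 29 [0.5978 0.0503 0.2283] [0.5892 0.0409 0.2221] [0.6067 0.0636 0.2335]
side 0.24 1 [0.5962 0.0463 0.2402] [0.5962 0.0463 0.2402] [0.5962 0.0463 0.2402]
```

View pics/c1.png

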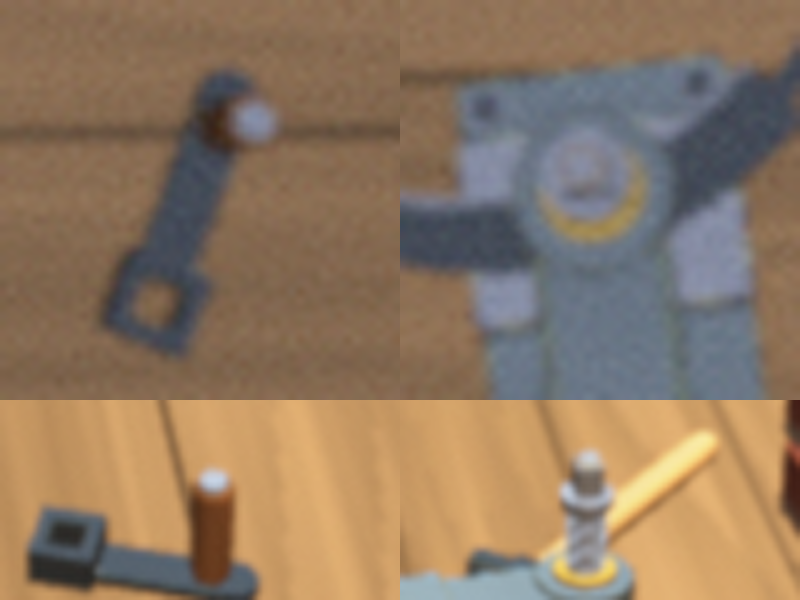

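The crop confirms the dark crank: open square hole, wooden grip, not red. Its hole is at about top px (404.4,237.5) and its grip cap at (416.8,215). The bright square on the large clamp is at top px (298,186). Now I get exact points by ray casting, plus an averaged enlargement to read the square's yaw.

```bash
cat >> m.py <<'E'
def ray(c,u,v,z):
    K=c['mtx'];T=np.linalg.inv(c['camera_from_world'])
    d=T[:3,:3]@np.array([(u-K[0,2])/K[0,0],(v-K[1,2])/K[1,1],1]);o=T[:3,3]
    return (o+d*(z-o[2])/d[2])[:2]
def proj(c,p):
    q=c['camera_from_world'][:3,:3]@np.array(p)+c['camera_from_world'][:3,3];k=c['mtx']@q;return k[:2]/k[2]
E
python3 - <<'E'
from m import *
for n,c in(('top',a),('side',b)):
    c['color']=np.mean([capture(n)['color'].astype(float) for _ in range(10)],0).round().astype(np.uint8)
    np.savez(n+'avg.npz',**c)
cv2.imwrite('pics/c2.png',np.hstack([crop(a,286,174,25,25,16),crop(b,335,150,25,25,16)]))
# crank: dark mask in top view, rays at plane
g=a['color'].astype(int);W=pts(a)
hsv=cv2.cvtColor(a['color'],cv2.COLOR_RGB2HSV)
sub=np.zeros((400,640),bool);sub[203:250,390:430]=True
dark=sub&(g[...,0]<g[...,2]+8)
u=np.argwhere(dark)
P=np.array([ray(a,x,y,.012) for y,x in u])
r=cv2.minAreaRect(P.astype(np.float32));print(len(u),r,cv2.boxPoints(r).round(4).tolist())
print('hole',ray(a,404.4,237.5,.022),'cap',ray(a,416.8,215,.073))
print('hole side',ray(b,300+67/5,270+133/5,.022),'cap side',ray(b,300+213/5,270+80/5,.073))
print('bossC',ray(a,275+192/8,165+185/8,.16), 'tip',ray(a,275+185/8,165+170/8,.233),'tip side',ray(b,310+(588-400)/5,145+(455-400)/5,.235))
E
```

```text
221 ((0.4933174252510071, -0.2871122658252716), (0.034269604831933975, 0.11291790008544922), 67.11457061767578) [[0.43459999561309814, -0.2809000015258789], [0.5386999845504761, -0.3249000012874603], [0.5519999861717224, -0.29330000281333923], [0.4480000138282776, -0.24940000474452972]]
hole [ 0.4559548  -0.27054169] cap [ 0.52529485 -0.29950754]
hole side [ 0.45575839 -0.27639726] cap side [ 0.52541871 -0.30242092]
bossC [0.60019231 0.05830675] tip [0.59778982 0.05759662] tip side [0.60087612 0.06106927]
```

View pics/c2.png

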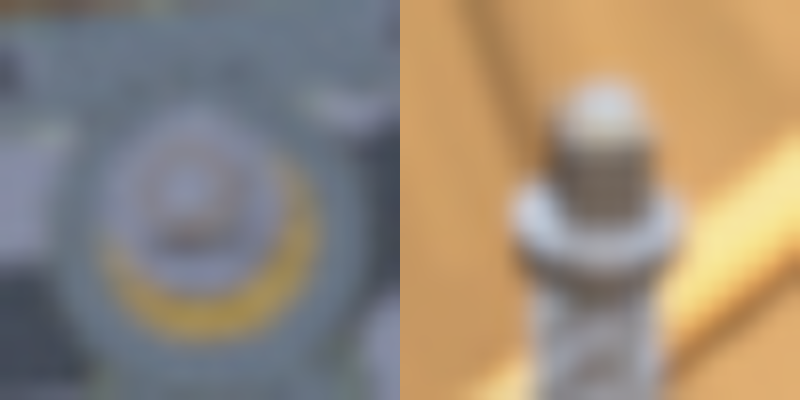

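```bash
R='python3 -m handwheel'
python3 -m handwheel '[[0,0,0.027,0,0,-0.0191],[0,0,0.027,0,0,-0.0191],[0,0,0.027,0,0,-0.0191],[0,0,0.027,0,0,-0.0191],[0,0,0.027,0,0,-0.0191]]' 1 60
python3 -m handwheel '[[0,0,0.027,0,0,-0.0191],[0,0,0.027,0,0,-0.0191],[0,0,0.027,0,0,-0.0191],[0,0,0.027,0,0,-0.0191],[0,0,0.027,0,0,-0.0191]]' >/dev/null
python3 -m handwheel '[[0,0,0.027,0,0,-0.0191],[0,0,0.027,0,0,-0.0191],[0,0,0.027,0,0,-0.0191],[0,0,0.027,0,0,-0.0191],[0,0,0.027,0,0,-0.0191]]' >/dev/null
python3 -m handwheel '[[0,0,0.027,0,0,-0.0191],[0,0,0.027,0,0,-0.0191],[0,0,0.027,0,0,-0.0191],[0,0,0.027,0,0,-0.0191],[0,0,0.027,0,0,-0.0191]]'
python3 -m handwheel '[[-0.127,0.197,0,0,0,0],[-0.127,0.197,0,0,0,0],[-0.127,0.197,0,0,0,0],[-0.127,0.197,0,0,0,0],[-0.127,0.197,0,0,0,0]]' 
cat > g.py <<'E'
# distance to go: python3 g.py x y z toolyaw_deg  -> tool-axis units
import sys;from station import state;import numpy as np
s=state();R=np.array(s['tool_rot']);x,y,z,w=map(float,sys.argv[1:5])
d=np.array([x,y,z])-s['position'];yaw=np.degrees(np.arctan2(R[1,0],R[0,0]))
print('pos',np.round(s['position'],4),'yaw',yaw.round(2),'F',np.round(s['wrist_force'],1),'M',np.round(s['wrist_torque'],2),'w',round(s['gripper_width'],4),'t',round(s['clock'],2),'q',np.round(s['q'],2))
print('units',np.round(R.T@d/.15,4),'turn z',round(-((w-yaw+180)%360-180)/360,4),'tilt',np.round(R[:2,2],4))
E
python3 g.py .457 -.272 .11 157.2
```

```text
clock: 1.52
position: [0.1667, -0.4714, 0.2109]
tool_rot: [[0.585, 0.811, -0.0], [0.811, -0.585, -0.0], [-0.0, 0.0, -1.0]]
wrist_force: [1.1, -0.1, -0.2]
gripper_width: 0.0854
finger_force: 0.0
clock: 2.77
position: [0.1666, -0.4715, 0.1501]
tool_rot: [[-0.923, 0.385, -0.0], [0.385, 0.923, -0.0], [-0.0, -0.0, -1.0]]
wrist_force: [-0.5, 0.9, 0.8]
gripper_width: 0.0851
finger_force: 0.0
clock: 3.18
position: [0.3132, -0.3718, 0.1504]
tool_rot: [[-0.92, 0.392, 0.0], [0.392, 0.92, -0.0], [-0.0, -0.0, -1.0]]
wrist_force: [-0.2, -0.7, 0.2]
gripper_width: 0.0857
finger_force: 0.0
pos [ 0.3132 -0.3718  0.1504] yaw 156.95 F [-0.2 -0.7  0.2] M [-0.02 -0.05 -0.01] w 0.0857 t 3.18 q [-0.87  0.27 -0.18  1.12  0.   -0.47]
units [-0.6218  0.9874  0.2696] turn z -0.0007 tilt [ 0.0003 -0.0003]
```

```bash
python3 -m handwheel '[[-0.124,0.197,0.05,0,0,0],[-0.124,0.197,0.05,0,0,0],[-0.124,0.197,0.05,0,0,0],[-0.124,0.197,0.05,0,0,0],[-0.124,0.197,0.05,0,0,0]]' >/dev/null
python3 -m handwheel '[[0,0,0,0,0,0],[0,0,0,0,0,0],[0,0,0,0,0,0],[0,0,0,0,0,0],[0,0,0,0,0,0]]' >/dev/null
python3 g.py .457 -.272 .006 157.2
python3 - <<'E'
from m import *
a=cap('top');b=cap('side')
cv2.imwrite('pics/c3.png',np.hstack([crop(a,370,190,80,70,5),crop(b,285,240,80,70,5)]))
E
```

```text
pos [ 0.4546 -0.2739  0.1132] yaw 156.88 F [-0.1 -0.6  0.4] M [-0.01  0.01 -0.03] w 0.0854 t 4.02 q [-0.54  0.38 -0.12  1.07 -0.   -0.14]
units [-0.0092  0.0182  0.7146] turn z -0.0009 tilt [ 0.0003 -0.0003]
```

View pics/c3.png

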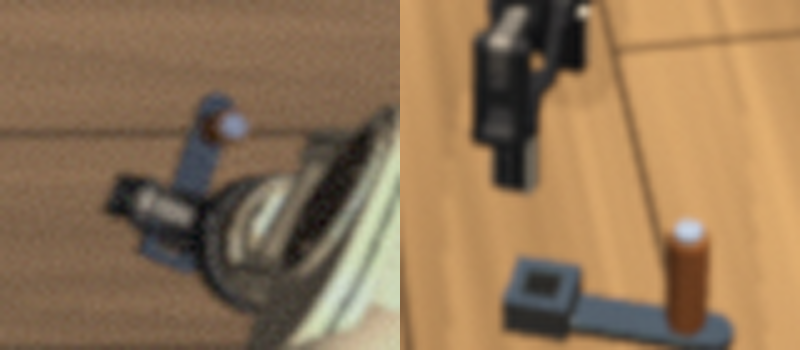

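The gripper hovers over the dark crank's boss, with its jaws across the boss's free sides (top px about (402,234)). Descending and closing gently.

```bash
python3 -m handwheel '[[-0.009,0.018,0.17,0,0,-0.001],[0,0,0.17,0,0,0],[0,0,0.17,0,0,0],[0,0,0.11,0,0,0],[0,0,0.08,0,0,0]]' 
python3 -m handwheel '[[0,0,0,0,0,0],[0,0,0,0,0,0],[0,0,0,0,0,0],[0,0,0,0,0,0],[0,0,0,0,0,0]]' -1 60
python3 -m handwheel '[[0,0,0,0,0,0],[0,0,0,0,0,0],[0,0,0,0,0,0],[0,0,0,0,0,0],[0,0,0,0,0,0]]' -1 60
python3 g.py .457 -.272 .006 157.2
```

```text
clock: 4.53
position: [0.4561, -0.271, 0.0061]
tool_rot: [[-0.922, 0.386, -0.002], [0.386, 0.922, 0.001], [0.002, 0.0, -1.0]]
wrist_force: [-0.4, 0.9, 0.6]
gripper_width: 0.0853
finger_force: 0.0
clock: 4.95
position: [0.4588, -0.2722, 0.0096]
tool_rot: [[-0.923, 0.386, 0.003], [0.386, 0.923, -0.002], [-0.003, -0.001, -1.0]]
wrist_force: [-0.4, -1.0, -1.6]
gripper_width: 0.0326
finger_force: 61.3
clock: 5.37
position: [0.4588, -0.2722, 0.0096]
tool_rot: [[-0.923, 0.385, 0.003], [0.385, 0.923, -0.003], [-0.003, -0.001, -1.0]]
wrist_force: [-1.0, -0.4, 5.3]
gripper_width: 0.0321
finger_force: 62.3
pos [ 0.4588 -0.2722  0.0096] yaw 157.33 F [-1.  -0.4  5.3] M [-0.19  0.35 -0.06] w 0.0321 t 5.37 q [-0.53  0.5  -0.24  0.83 -0.   -0.14]
units [ 0.0116 -0.0035  0.024 ] turn z 0.0004 tilt [ 0.0027 -0.0025]
```

```bash
python3 -m handwheel '[[0,0,-0.08,0,0,0],[0,0,-0.16,0,0,0],[0,0,-0.24,0,0,0],[0,0,-0.24,0,0,0],[0,0,-0.24,0,0,0]]' -1 90
python3 -m handwheel '[[0,0,-0.24,0,0,0],[0,0,-0.24,0,0,0],[0,0,-0.2,0,0,0],[0,0,-0.13,0,0,0],[0,0,0,0,0,0]]' >/dev/null
python3 -m handwheel '[[0,0,0,0,0,0],[0,0,0,0,0,0],[0,0,0,0,0,0],[0,0,0,0,0,0],[0,0,0,0,0,0]]' >/dev/null
python3 g.py .599 .058 .272 183.4
python3 - <<'E'
from m import *
a=cap('top');b=cap('side')
cv2.imwrite('pics/c4.png',np.hstack([crop(a,380,190,80,80,5),crop(b,260,170,80,80,5)]))
E
```

```text
clock: 5.78
position: [0.4567, -0.2703, 0.1527]
tool_rot: [[-0.923, 0.385, -0.002], [0.385, 0.923, 0.001], [0.002, 0.001, -1.0]]
wrist_force: [1.0, -0.9, -3.5]
gripper_width: 0.0317
finger_force: 91.4
pos [ 0.4571 -0.2707  0.2716] yaw 157.35 F [ 0.3  0.6 -3.4] M [ 0.01  0.09 -0.03] w 0.0316 t 6.62 q [-0.53  0.29  0.18  1.46  0.   -0.14]
units [-2.9400e-02  2.3864e+00 -1.6000e-03] turn z -0.0724 tilt [-0.0029  0.0017]
```

View pics/c4.png

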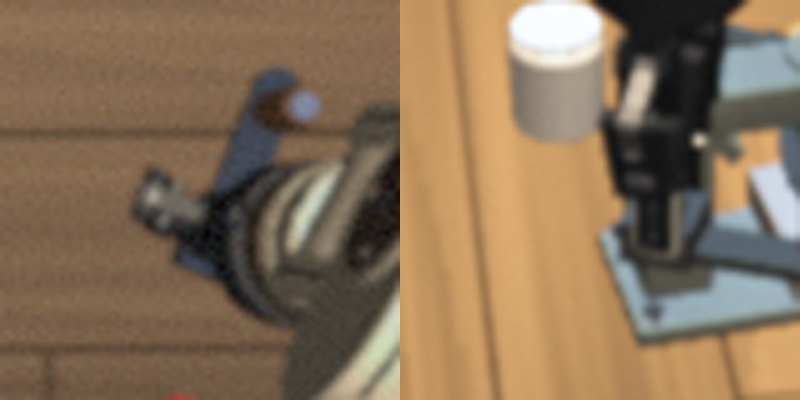

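```bash
python3 -m handwheel '[[0,0,0,0,0,-0.0145],[0,0,0,0,0,-0.0145],[0,0,0,0,0,-0.0145],[0,0,0,0,0,-0.0145],[0,0,0,0,0,-0.0145]]' >/dev/null
python3 g.py .599 .058 .272 183.4
cat > cap.py <<'E'
from m import *
def crop_cap(c,u,v,r=14):
    # bright bluish-white cap blob near (u,v)
    u0,v0=int(u)-r,int(v)-r;g=c['color'][v0:v0+2*r,u0:u0+2*r].astype(int)
    return g,u0,v0
def cap_px(c,guess,r=10):
    g,u0,v0=crop_cap(c,*guess,r)
    w=np.clip(g[...,2]-0.55*g[...,0]-60,0,None)*(g.min(-1)>105)
    n,l,st,ce=cv2.connectedComponentsWithStats((w>0).astype(np.uint8))
    if n<2:return None
    k=min((i for i in range(1,n) if st[i,4]>4),key=lambda i:np.hypot(*(ce[i]-r)),default=None)
    if k is None:return None
    return ce[k]+[u0,v0],st[k,4]
E
python3 - <<'E'
from cap import *
t=dict(np.load('topavg.npz'));s=dict(np.load('sideavg.npz'))
print('start top cap',cap_px(t,(416.4,214.6)),'side',cap_px(s,(342.2,285.6)))
print('lifted top',cap_px(a,(440.2,210.6)))
for n,c,g in(('start',t,(416.4,214.6)),('lift',a,(440.2,210.6))):
    p=cap_px(c,g)
    if p: print(n,ray(c,*p[0],.073 if n=='start' else .335))
p=cap_px(s,(342.2,285.6)); 
if p:print('side',ray(s,*p[0],.073))
print('tip',ray(t,297.28,185.4,.231),ray(s,347.3,154.8,.235), 'hole',ray(t,403.94,237.06,.022))
E
```

```text
pos [ 0.4577 -0.2711  0.273 ] yaw -176.29 F [ 0.2 -0.1 -2.6] M [-0.08  0.1   0.02] w 0.0315 t 7.13 q [-0.53  0.29  0.18  1.46 -0.   -0.6 ]
units [-1.082   2.1282  0.0068] turn z 0.0009 tilt [-0.0004  0.0001]
start top cap (array([416.5       , 214.71428571]), np.int32(14)) side (array([342.11764706, 285.58823529]), np.int32(17))
lifted top (array([440.75, 210.75]), np.int32(20))
start [ 0.52617425 -0.2986047 ]
lift [ 0.5254006 -0.297337 ]
side [ 0.52449407 -0.30079849]
tip [0.60032697 0.05997719] [0.60133419 0.0682772 ] hole [ 0.45735046 -0.26910637]
```

```bash
python3 -m handwheel '[[-0.109,0.212,0,0,0,0],[-0.109,0.212,0,0,0,0],[-0.109,0.212,0,0,0,0],[-0.109,0.212,0,0,0,0],[-0.109,0.212,0,0,0,0]]' >/dev/null
python3 -m handwheel '[[-0.109,0.212,0,0,0,0],[-0.109,0.212,0,0,0,0],[-0.109,0.212,0,0,0,0],[-0.109,0.212,0,0,0,0],[-0.109,0.212,0,0,0,0]]' >/dev/null
python3 -m handwheel '[[0,0,0,0,0,0],[0,0,0,0,0,0],[0,0,0,0,0,0],[0,0,0,0,0,0],[0,0,0,0,0,0]]' >/dev/null
python3 g.py .6005 .0577 .252 183.4
python3 - <<'E'
from m import *
a=cap('top');b=cap('side')
print('cap exp px',proj(a,(.675,.062,.336)))
cv2.imwrite('pics/c5.png',np.hstack([crop(a,260,130,80,80,5),crop(b,310,110,80,80,5)]))
E
```

```text
pos [0.6015 0.0548 0.2735] yaw -176.66 F [-0.3  0.  -4. ] M [-0.04  0.11  0.02] w 0.0319 t 8.38 q [ 0.09  0.45  0.41  1.53 -0.    0.03]
units [0.0055 0.0194 0.1433] turn z -0.0002 tilt [-0.     -0.0002]
cap exp px [294.53560271 150.85015304]
```

View pics/c5.png

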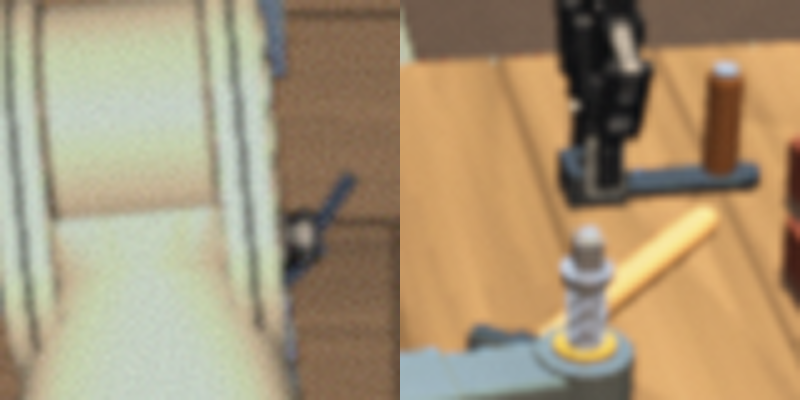

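```bash
python3 - <<'E'
from cap import *
s=dict(np.load('sideavg.npz'))
p=cap_px(b,(374.6,123.6));print(p)
P=(374.6,123.6) if p is None else p[0]
r=np.array([.985,-.17])
for z in (.332,.336,.34):
    c=ray(b,*P,z);h=c-.075*np.array([np.cos(np.radians(3.34)),np.sin(np.radians(3.34))])
    print(z,c,'hole',h)
# sub-pixel tip: bright/grey column centre of square at rows 157-163 and collar, averaged image
g=s['color'].astype(int); sat=g.max(-1)-g.min(-1)
for v in range(153,176):
    row=sat[v,330:365]; m=np.where(row<38)[0]
    print(v,m.min()+330 if len(m) else None,m.max()+330 if len(m) else None,end='; ')
print()
print(proj(b,(.6,.058,.239)),proj(b,(.6,.058,.215)),proj(b,(.6,.058,.16)))
E
```

```text
(array([374.75, 123.25]), np.int32(8))
0.332 [0.67725135 0.06709078] hole [0.60237875 0.06272121]
0.336 [0.67509532 0.05887312] hole [0.60022272 0.05450355]
0.34 [0.67293929 0.05065546] hole [0.59806669 0.04628589]
153 None None; 154 None None; 155 347 348; 156 346 349; 157 345 349; 158 345 349; 159 345 349; 160 345 349; 161 343 350; 162 342 351; 163 342 352; 164 342 351; 165 343 351; 166 343 350; 167 343 350; 168 343 350; 169 343 350; 170 343 350; 171 343 350; 172 343 350; 173 343 350; 174 343 350; 175 343 350; 
[347.54042574 155.3174663 ] [347.28534882 162.53364451] [346.71701619 178.61189073]
```

```bash
python3 -m handwheel '[[0.003,0.02,0.04,0,0,0],[0,0,0.04,0,0,0],[0,0,0.04,0,0,0],[0,0,0.015,0,0,0],[0,0,0,0,0,0]]' >/dev/null
python3 g.py .601 .0577 .225 183.4
python3 -m handwheel '[[0,0,0.01,0,0,0],[0,0,0.01,0,0,0],[0,0,0.01,0,0,0],[0,0,0.01,0,0,0],[0,0,0,0,0,0]]' >/dev/null
python3 g.py .601 .0577 .225 183.4
python3 -m handwheel '[[0,0,0.007,0,0,0],[0,0,0.007,0,0,0],[0,0,0.007,0,0,0],[0,0,0.007,0,0,0],[0,0,0,0,0,0]]' >/dev/null
python3 g.py .601 .0577 .225 183.4
```

```text
pos [0.6004 0.059  0.2516] yaw -176.55 F [-0.1  0.6 -2.8] M [0.02 0.08 0.06] w 0.0313 t 8.9 q [ 0.1   0.45  0.35  1.48 -0.    0.04]
units [-0.0038 -0.0091  0.1771] turn z 0.0001 tilt [-0.0027 -0.0003]
pos [0.6011 0.0591 0.2468] yaw -176.55 F [ 0.7 -0.7 -3.4] M [-0.03  0.12 -0.03] w 0.0312 t 9.32 q [ 0.1   0.45  0.34  1.47 -0.    0.04]
units [ 0.0015 -0.0095  0.1454] turn z 0.0001 tilt [-0.0002 -0.0002]
pos [0.6016 0.0586 0.2445] yaw -176.58 F [-1.2 -2.9  4.2] M [-0.66  0.37 -0.01] w 0.0313 t 9.73 q [ 0.1   0.45  0.34  1.46 -0.    0.04]
units [ 0.0049 -0.0053  0.1298] turn z 0.0001 tilt [ 0.0027 -0.0009]
```

```bash
python3 -m handwheel '[[0.004,-0.006,0,0,0,0],[0,0,0.006,0,0,0],[0,0,0.006,0,0,0],[0,0,0.006,0,0,0],[0,0,0,0,0,0]]' >/dev/null
python3 g.py .601 .0577 .225 183.4
python3 -m handwheel '[[0,0,0.006,0,0,0],[0,0,0.006,0,0,0],[0,0,0.006,0,0,0],[0,0,0,0,0,0],[0,0,0,0,0,0]]' >/dev/null
python3 g.py .601 .0577 .225 183.4
```

```text
pos [0.6018 0.0584 0.2438] yaw -176.55 F [-2.6 -1.3 13.2] M [-0.37  0.63  0.02] w 0.0315 t 10.15 q [0.1  0.45 0.33 1.45 0.   0.04]
units [ 0.0062 -0.0045  0.1254] turn z 0.0001 tilt [0.0062 0.0007]
pos [0.6003 0.0577 0.2362] yaw -176.58 F [ 1.  -4.3 -3.4] M [-0.89 -0.04  0.01] w 0.0313 t 10.57 q [ 0.1   0.45  0.32  1.44 -0.    0.04]
units [-0.0052  0.0001  0.0743] turn z 0.0001 tilt [-0.0022 -0.001 ]
```

```bash
python3 -m handwheel '[[0,-0.003,0.012,0,0,0],[0,0,0.012,0,0,0],[0,0,0.012,0,0,0],[0,0,0.012,0,0,0],[0,0,0,0,0,0]]' >/dev/null
python3 g.py .601 .0577 .225 183.4
python3 -m handwheel '[[0,0,0.01,0,0,0],[0,0,0.01,0,0,0],[0,0,0.005,0,0,0],[0,0,0,0,0,0],[0,0,0,0,0,0]]' >/dev/null
python3 g.py .601 .0577 .225 183.4
```

```text
pos [0.6005 0.0577 0.2296] yaw -176.55 F [ 0.4 -4.5 -4.3] M [-0.92 -0.11 -0.07] w 0.0311 t 10.98 q [ 0.1   0.45  0.3   1.42 -0.    0.04]
units [-0.0032  0.0001  0.0307] turn z 0.0001 tilt [-0.0007 -0.0003]
pos [0.6007 0.0577 0.2264] yaw -176.56 F [ 0.6 -5.  -2.6] M [-0.97 -0.06  0.  ] w 0.0314 t 11.4 q [ 0.1   0.45  0.3   1.41 -0.    0.04]
units [-0.0021  0.0001  0.0091] turn z 0.0001 tilt [-0.0001 -0.0002]
```

```bash
python3 -m handwheel '[[0,-0.003,0.006,0,0,0],[0,0,0.006,0,0,0],[0,0,0.006,0,0,0],[0,0,0,0,0,0],[0,0,0,0,0,0]]' >/dev/null
python3 g.py .601 .0577 .225 183.4
python3 -m handwheel '[[0,0,0.006,0,0,0],[0,0,0.006,0,0,0],[0,0,0.006,0,0,0],[0,0,0,0,0,0],[0,0,0,0,0,0]]' >/dev/null
python3 g.py .601 .0577 .225 183.4
```

```text
pos [0.6008 0.0576 0.2247] yaw -176.54 F [-2.  -3.3  4.3] M [-0.66  0.38  0.01] w 0.0313 t 11.82 q [0.1  0.45 0.29 1.41 0.   0.03]
units [-0.0016  0.0007 -0.0022] turn z 0.0002 tilt [0.0011 0.0004]
pos [0.6009 0.0576 0.2246] yaw -176.54 F [-4.8 -3.1 14.4] M [-0.8   1.2  -0.07] w 0.0312 t 12.23 q [0.1  0.45 0.29 1.4  0.   0.04]
units [-0.0008  0.0007 -0.0027] turn z 0.0002 tilt [0.0039 0.0007]
```

```bash
python3 -m handwheel '[[0,0,-0.01,0,0,0],[0,0,0,0,0,0],[0,0,0,0,0,0],[0,0,0,0,0,0],[0,0,0,0,0,0]]' 0.4 >/dev/null
python3 -m handwheel '[[0,0,-0.05,0,0,0],[0,0,-0.1,0,0,0],[0,0,-0.15,0,0,0],[0,0,-0.2,0,0,0],[0,0,-0.15,0,0,0]]' >/dev/null
python3 g.py .6745 .062 .31 183.4
python3 -m handwheel '[[-0.1,0.005,0,0,0,0],[-0.1,0.005,0,0,0,0],[-0.1,0.005,0,0,0,0],[-0.1,0.005,0,0,0,0],[-0.1,0.005,0,0,0,0]]' >/dev/null
python3 g.py .6745 .062 .246 183.4
python3 - <<'E'
from cap import *
a=cap('top');b=cap('side')
p=cap_px(b,proj(b,(.6745,.062,.288)));print(p,proj(b,(.6745,.062,.288)))
cv2.imwrite('pics/c6.png',np.hstack([crop(a,260,130,80,80,5),crop(b,310,110,80,80,5)]))
E
```

```text
pos [0.6007 0.0575 0.3224] yaw -176.55 F [ 1.1 -0.6  1. ] M [ 0.02 -0.04  0.01] w 0.0597 t 13.07 q [0.1  0.45 0.54 1.66 0.   0.03]
units [-0.4926  0.0006  0.0833] turn z 0.0001 tilt [0.0012 0.0004]
pos [0.676  0.0658 0.3206] yaw -176.55 F [ 0.4 -0.1 -0.2] M [ 0.01 -0.02  0.03] w 0.06 t 13.48 q [0.1  0.65 0.87 1.79 0.   0.04]
units [ 0.0115 -0.0246  0.4976] turn z 0.0001 tilt [0.0006 0.0003]
(array([375.5, 140.5]), np.int32(8)) [373.30684298 138.0272965 ]
```

View pics/c6.png

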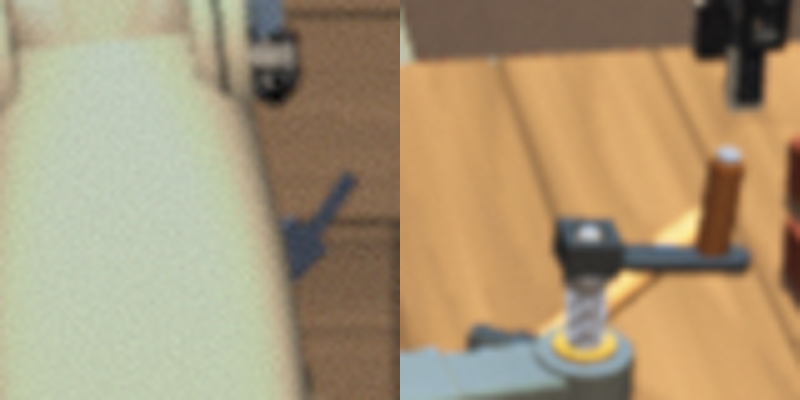

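```bash
python3 -m handwheel '[[-0.005,-0.024,0,0,0,0],[0,0,0.13,0,0,0],[0,0,0.13,0,0,0],[0,0,0.13,0,0,0],[0,0,0.11,0,0,0]]' >/dev/null
python3 -m handwheel '[[0,0,0,0,0,0],[0,0,0,0,0,0],[0,0,0,0,0,0],[0,0,0,0,0,0],[0,0,0,0,0,0]]' -1 30 
python3 g.py .6745 .062 .246 183.4
```

```text
clock: 14.42
position: [0.6767, 0.0619, 0.247]
tool_rot: [[-0.998, -0.06, 0.003], [-0.06, 0.998, -0.0], [-0.003, -0.0, -1.0]]
wrist_force: [-1.6, -0.3, 2.2]
gripper_width: 0.0209
finger_force: 31.0
pos [0.6767 0.0619 0.247 ] yaw -176.56 F [-1.6 -0.3  2.2] M [-0.19  0.33  0.03] w 0.0209 t 14.42 q [ 0.09  0.62  0.63  1.57 -0.    0.03]
units [0.0144 0.0018 0.007 ] turn z 0.0001 tilt [ 0.0026 -0.0001]
```

```bash
python3 -m handwheel '[[0.0062,-0.0787,0.0017,0,0,0],[0.0184,-0.0768,0.0017,0,0,0],[0.0303,-0.073,0.0017,0,0,0],[0.0412,-0.0673,0.0017,0,0,0],[0.0513,-0.0601,0.0017,0,0,0]]' - 40 >/dev/null
python3 g.py .5995 .0575 .246 183.4
python3 -m handwheel '[[0.0601,-0.0513,0.0017,0,0,0],[0.0673,-0.0412,0.0017,0,0,0],[0.073,-0.0303,0.0017,0,0,0],[0.0768,-0.0184,0.0017,0,0,0],[0.0787,-0.0062,0.0017,0,0,0]]' >/dev/null
python3 g.py .5995 .0575 .246 183.4
python3 -m handwheel '[[0,0,0,0,0,0],[0,0,0,0,0,0],[0,0,0,0,0,0],[0,0,0,0,0,0],[0,0,0,0,0,0]]' >/dev/null
python3 g.py .5995 .0575 .246 183.4
```

```text
pos [0.6606 0.0098 0.2474] yaw -176.47 F [4.1 6.5 7.7] M [ 2.43 -0.77 -0.11] w 0.021 t 14.83 q [ 0.01  0.57  0.53  1.53  0.01 -0.05]
units [0.3869 0.3422 0.0075] turn z 0.0004 tilt [0.0104 0.0074]
pos [ 0.6114 -0.0186  0.2487] yaw -176.61 F [ 8.1 -2.8 13.8] M [ 0.71 -1.99 -0.04] w 0.0211 t 15.25 q [-0.03  0.45  0.35  1.45  0.   -0.09]
units [0.0497 0.5113 0.017 ] turn z -0.0 tilt [0.0194 0.0011]
pos [ 0.6102 -0.0189  0.2486] yaw -176.61 F [ 3.7 -2.5 13.6] M [ 0.45 -1.   -0.11] w 0.0212 t 15.67 q [-0.03  0.45  0.35  1.45  0.   -0.09]
units [0.0413 0.5125 0.0165] turn z -0.0 tilt [0.0159 0.0002]
```

```bash
python3 -m handwheel '[[0.1555,0.0246,0.0033,0,0,0],[0.1403,0.0715,0.0033,0,0,0],[0.1114,0.1114,0.0033,0,0,0],[0.0715,0.1403,0.0033,0,0,0],[0.0246,0.1555,0.0033,0,0,0]]' - 30 >/dev/null
python3 g.py .5995 .0575 .246 183.4
python3 -m handwheel '[[-0.0246,0.1555,0.0033,0,0,0],[-0.0715,0.1403,0.0033,0,0,0],[-0.1114,0.1114,0.0033,0,0,0],[-0.1403,0.0715,0.0033,0,0,0],[-0.1555,0.0246,0.0033,0,0,0]]' >/dev/null
python3 g.py .5995 .0575 .246 183.4
python3 -m handwheel '[[-0.1555,-0.0246,0.0033,0,0,0],[-0.1403,-0.0715,0.0033,0,0,0],[-0.1114,-0.1114,0.0033,0,0,0],[-0.0715,-0.1403,0.0033,0,0,0],[-0.0246,-0.1555,0.0033,0,0,0]]' >/dev/null
python3 g.py .5995 .0575 .246 183.4
```

```text
pos [0.5212 0.0469 0.2446] yaw -176.91 F [-17.1  -9.7  20.1] M [-2.1   2.83 -0.07] w 0.0207 t 16.08 q [ 0.1   0.28  0.1   1.39 -0.01  0.04]
units [-0.5249  0.0425 -0.0105] turn z -0.0009 tilt [-0.0015 -0.0101]
pos [0.5959 0.1331 0.2421] yaw -176.42 F [-7.  -5.8 11.2] M [-2.22  1.6  -0.03] w 0.021 t 16.5 q [ 0.22  0.46  0.35  1.46 -0.    0.16]
units [ 0.0072 -0.5046 -0.0251] turn z 0.0005 tilt [ 0.0033 -0.0022]
pos [0.6756 0.0633 0.2374] yaw -176.42 F [-11.9   5.9   8.9] M [ 1.53  2.85 -0.02] w 0.021 t 16.92 q [0.09 0.62 0.6  1.55 0.   0.03]
units [ 0.5086 -0.0068 -0.0566] turn z 0.0005 tilt [-0.0013  0.0045]
```

```bash
python3 -m handwheel '[[0.0346,-0.1555,0.0033,0,0,0],[0.0715,-0.1403,0.0033,0,0,0],[0.1114,-0.1114,0.0033,0,0,0],[0.1403,-0.0715,0.0033,0,0,0],[0.1555,-0.0246,0.0033,0,0,0]]' >/dev/null
python3 g.py .5995 .0575 .246 183.4
python3 -m handwheel '[[0.1555,0.0246,0.0033,0,0,0],[0.1403,0.0715,0.0033,0,0,0],[0.1114,0.1114,0.0033,0,0,0],[0.0715,0.1403,0.0033,0,0,0],[0.0246,0.1555,0.0033,0,0,0]]' >/dev/null
python3 g.py .5995 .0575 .246 183.4
python3 -m handwheel '[[-0.0246,0.1555,0.0033,0,0,0],[-0.0715,0.1403,0.0033,0,0,0],[-0.1114,0.1114,0.0033,0,0,0],[-0.1403,0.0715,0.0033,0,0,0],[-0.1555,0.0246,0.0033,0,0,0]]' >/dev/null
python3 g.py .5995 .0575 .246 183.4
python3 -m handwheel '[[-0.1555,-0.0246,0.0033,0,0,0],[-0.1403,-0.0715,0.0033,0,0,0],[-0.1114,-0.1114,0.0033,0,0,0],[-0.0715,-0.1403,0.0033,0,0,0],[-0.0246,-0.1555,0.0033,0,0,0]]' >/dev/null
python3 g.py .5995 .0575 .246 183.4
python3 - <<'E'
from cap import *
b=cap('side')
cv2.imwrite('pics/c7.png',crop(b,310,130,80,70,8))
W=pts(b)
for v in range(172,208,2):
    print(v,[(None if np.isnan(W[v,u,2]) else (round(W[v,u,0],3),round(W[v,u,1],3),round(W[v,u,2],3))) for u in (342,346,350)])
E
```

```text
pos [ 0.6091 -0.0187  0.2374] yaw -176.63 F [7.  1.3 9.1] M [ 1.12 -1.6   0.02] w 0.0207 t 17.33 q [-0.03  0.45  0.32  1.42  0.   -0.09]
units [ 0.0328  0.5108 -0.0567] turn z -0.0001 tilt [0.0165 0.0031]
pos [0.5219 0.048  0.2341] yaw -176.85 F [-9.2 -8.6 13.9] M [-1.87  1.12  0.01] w 0.0206 t 17.75 q [ 0.1   0.29  0.07  1.36 -0.01  0.04]
units [-0.5205  0.0339 -0.0787] turn z -0.0007 tilt [ 0.0021 -0.0082]
pos [0.5942 0.1328 0.2314] yaw -176.44 F [-6.1 -5.7 11.5] M [-2.31  1.68 -0.06] w 0.0213 t 18.17 q [ 0.22  0.46  0.32  1.43 -0.    0.16]
units [-0.0042 -0.5036 -0.0958] turn z 0.0004 tilt [ 0.0019 -0.0024]
pos [0.6752 0.0638 0.2274] yaw -176.39 F [-8.7  6.7  7.6] M [ 1.61  2.1  -0.03] w 0.0209 t 18.58 q [0.09 0.62 0.57 1.52 0.01 0.03]
units [ 0.5063 -0.0095 -0.1247] turn z 0.0006 tilt [0.0009 0.0052]
172 [(np.float64(0.583), np.float64(0.049), np.float64(0.189)), (np.float64(0.594), np.float64(0.04), np.float64(0.194)), (np.float64(0.606), np.float64(0.042), np.float64(0.192))]
174 [(np.float64(0.635), np.float64(0.316), np.float64(0.02)), (np.float64(0.594), np.float64(0.044), n
[... 2271 characters left out ...]
 np.float64(0.055), np.float64(0.087)), (np.float64(0.597), np.float64(0.042), np.float64(0.094)), (np.float64(0.611), np.float64(0.051), np.float64(0.087))]
202 [(np.float64(0.585), np.float64(0.041), np.float64(0.089)), (np.float64(0.598), np.float64(0.045), np.float64(0.085)), (np.float64(0.608), np.float64(0.037), np.float64(0.089))]
204 [(np.float64(0.584), np.float64(0.036), np.float64(0.085)), (np.float64(0.597), np.float64(0.039), np.float64(0.082)), (np.float64(0.61), np.float64(0.042), np.float64(0.079))]
206 [(np.float64(0.585), np.float64(0.042), np.float64(0.073)), (np.float64(0.596), np.float64(0.036), np.float64(0.076)), (np.float64(0.61), np.float64(0.04), np.float64(0.072))]
```

View pics/c7.png

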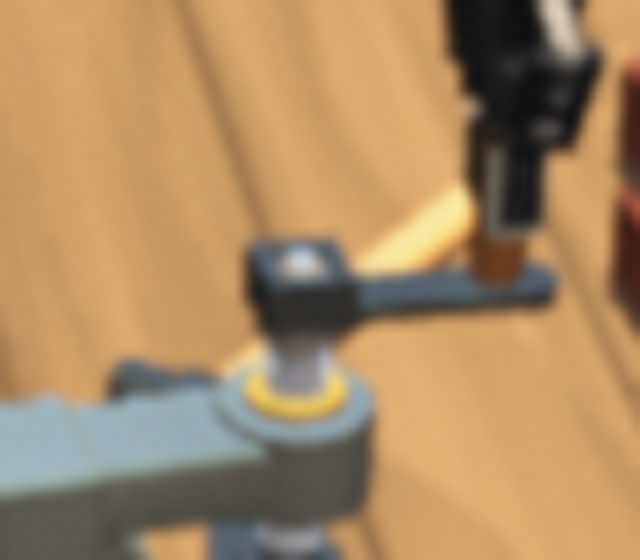

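The crank is level, with the square's cone showing through the boss at crop (300,262). Next I read the gap between pad and blade from the depth column below.

```bash
python3 - <<'E'
from m import *
bs=[capture('side') for _ in range(6)]
z=np.median([c['range_z'] for c in bs],0);b=bs[0];b['range_z']=z;b['color']=np.mean([c['color'] for c in bs],0).astype(np.uint8)
W=pts(b)
for v in range(200,226):
    print(v,[tuple(W[v,u].round(3).tolist())+tuple(b['color'][v,u].tolist()) for u in (342,346,350)])
E
```

```text
200 [(0.586, 0.05, 0.09, 78, 88, 97), (0.597, 0.045, 0.092, 68, 71, 73), (0.61, 0.047, 0.09, 78, 89, 100)]
201 [(0.586, 0.048, 0.087, 76, 85, 94), (0.597, 0.044, 0.089, 71, 79, 84), (0.61, 0.043, 0.089, 77, 86, 94)]
202 [(0.584, 0.04, 0.09, 59, 62, 66), (0.596, 0.038, 0.089, 73, 80, 85), (0.609, 0.04, 0.088, 63, 67, 70)]
203 [(0.585, 0.042, 0.085, 41, 40, 39), (0.596, 0.034, 0.089, 58, 59, 59), (0.609, 0.039, 0.084, 48, 48, 46)]
204 [(0.584, 0.039, 0.083, 31, 29, 28), (0.596, 0.038, 0.082, 47, 45, 42), (0.609, 0.04, 0.08, 40, 40, 40)]
205 [(0.585, 0.043, 0.077, 22, 22, 20), (0.596, 0.037, 0.08, 36, 35, 32), (0.61, 0.043, 0.074, 49, 51, 54)]
206 [(0.585, 0.042, 0.074, 26, 28, 30), (0.597, 0.038, 0.075, 20, 20, 18), (0.61, 0.044, 0.069, 82, 87, 95)]
207 [(0.585, 0.041, 0.07, 50, 57, 64), (0.596, 0.036, 0.073, 26, 28, 29), (0.61, 0.04, 0.069, 113, 121, 132)]
208 [(0.59, 0.065, 0.05, 74, 85, 95), (0.597, 0.039, 0.067, 57, 64, 72), (0.616, 0.07, 0.044, 115, 126, 139)]
209 [(0.589, 0.061, 0.049, 81, 92, 102), (0.601, 0.057, 0.051, 84, 94, 106), (0.613, 0.053, 0.052, 98, 110, 122)]
210 [(0.
[... 1145 characters left out ...]
1, 0.012, 0.043, 200, 211, 226), (0.592, 0.009, 0.044, 199, 210, 224), (0.604, 0.007, 0.044, 191, 202, 214)]
221 [(0.579, 0.005, 0.044, 199, 210, 224), (0.592, 0.006, 0.043, 196, 206, 215), (0.604, 0.003, 0.043, 178, 184, 190)]
222 [(0.578, -0.0, 0.045, 187, 194, 204), (0.591, 0.001, 0.043, 172, 178, 176), (0.603, 0.0, 0.042, 140, 135, 129)]
223 [(0.578, -0.004, 0.044, 156, 155, 152), (0.591, 0.001, 0.039, 128, 120, 112), (0.603, 0.001, 0.037, 119, 107, 98)]
224 [(0.578, -0.002, 0.038, 123, 113, 103), (0.591, -0.001, 0.036, 113, 100, 91), (0.603, -0.001, 0.035, 114, 102, 92)]
225 [(0.578, -0.002, 0.034, 114, 101, 91), (0.591, 0.001, 0.031, 113, 100, 92), (0.603, -0.001, 0.031, 112, 100, 90)]
```

```bash
cat > f.py <<'E'
from station import state;import numpy as np
s=state();p=np.array(s['position'])[:2]-[.5992,.0575];F=s['wrist_force'];r=np.hypot(*p)
print('ang %.1f r %.4f z %.4f Ft %.1f Fr %.1f Fz %.1f t %.2f w %.4f'%(np.degrees(np.arctan2(p[1],p[0])),r,s['position'][2],(p[0]*F[1]-p[1]*F[0])/r,(p@F[:2])/r,F[2],s['clock'],s['gripper_width']))
E
python3 -m handwheel '[[0.0286,-0.1555,0.0033,0,0,0],[0.0715,-0.1403,0.0033,0,0,0],[0.1114,-0.1114,0.0033,0,0,0],[0.1403,-0.0715,0.0033,0,0,0],[0.1555,-0.0246,0.0033,0,0,0]]' >/dev/null
python3 f.py
python3 -m handwheel '[[0.1555,0.0246,0.0033,0,0,0],[0.1403,0.0715,0.0033,0,0,0],[0.1114,0.1114,0.0033,0,0,0],[0.0715,0.1403,0.0033,0,0,0],[0.0246,0.1555,0.0033,0,0,0]]' >/dev/null
python3 f.py
python3 -m handwheel '[[-0.0246,0.1555,0.0033,0,0,0],[-0.0715,0.1403,0.0033,0,0,0],[-0.1114,0.1114,0.0033,0,0,0],[-0.1403,0.0715,0.0033,0,0,0],[-0.1555,0.0246,0.0033,0,0,0]]' >/dev/null
python3 f.py
python3 -m handwheel '[[-0.0787,-0.0062,0.0017,0,0,0],[-0.0768,-0.0184,0.0017,0,0,0],[-0.073,-0.0303,0.0017,0,0,0],[-0.0673,-0.0412,0.0017,0,0,0],[-0.0601,-0.0513,0.0017,0,0,0]]' >/dev/null
python3 f.py
python3 -m handwheel '[[-0.0513,-0.0601,0.0017,0,0,0],[-0.0412,-0.0673,0.0017,0,0,0],[-0.0303,-0.073,0.0017,0,0,0],[-0.0184,-0.0768,0.0017,0,0,0],[-0.0062,-0.0787,0.0017,0,0,0]]' >/dev/null
python3 f.py
```

```text
ang -83.4 r 0.0766 z 0.2267 Ft 7.9 Fr -3.0 Fz 7.5 t 19.35 w 0.0213
ang -173.4 r 0.0775 z 0.2234 Ft 6.9 Fr 4.7 Fz 8.5 t 19.77 w 0.0211
ang 94.1 r 0.0750 z 0.2212 Ft 6.4 Fr -2.5 Fz 12.6 t 20.18 w 0.0210
ang 49.0 r 0.0748 z 0.2193 Ft 7.0 Fr -4.0 Fz 9.4 t 20.60 w 0.0207
ang 4.8 r 0.0754 z 0.2179 Ft 6.5 Fr -4.3 Fz 7.6 t 21.02 w 0.0206
```

```bash
python3 -m handwheel '[[0.0062,-0.0787,0.0017,0,0,0],[0.0184,-0.0768,0.0017,0,0,0],[0.0303,-0.073,0.0017,0,0,0],[0.0412,-0.0673,0.0017,0,0,0],[0.0513,-0.0601,0.0017,0,0,0]]' >/dev/null
python3 f.py
```

```text
ang -39.3 r 0.0756 z 0.2173 Ft 7.1 Fr -2.9 Fz 6.9 t 21.43 w 0.0210
```

```bash
python3 -m handwheel '[[0.0601,-0.0513,0.0017,0,0,0],[0.0673,-0.0412,0.0017,0,0,0],[0.073,-0.0303,0.0017,0,0,0],[0.0768,-0.0184,0.0017,0,0,0],[0.0787,-0.0062,0.0017,0,0,0]]' >/dev/null
python3 f.py
```

```text
ang -83.2 r 0.0759 z 0.2170 Ft 7.1 Fr -0.7 Fz 7.3 t 21.85 w 0.0210
```

```bash
python3 -m handwheel '[[0.0787,0.0062,0.0017,0,0,0],[0.0768,0.0184,0.0017,0,0,0],[0.073,0.0303,0.0017,0,0,0],[0.0673,0.0412,0.0017,0,0,0],[0.0601,0.0513,0.0017,0,0,0]]' >/dev/null
python3 f.py
```

```text
ang -127.6 r 0.0765 z 0.2155 Ft 7.5 Fr 5.2 Fz 8.8 t 22.27 w 0.0207
```

```bash
python3 -m handwheel '[[0.0513,0.0601,0.0017,0,0,0],[0.0412,0.0673,0.0017,0,0,0],[0.0303,0.073,0.0017,0,0,0],[0.0184,0.0768,0.0017,0,0,0],[0.0062,0.0787,0.0017,0,0,0]]' >/dev/null
python3 f.py
```

```text
ang -172.9 r 0.0769 z 0.2133 Ft 11.1 Fr 9.5 Fz 12.9 t 22.68 w 0.0212
```

```bash
python3 -m handwheel '[[0,0,0,0,0,0],[0,0,0,0,0,0],[0,0,0,0,0,0],[0,0,0,0,0,0],[0,0,0,0,0,0]]' >/dev/null
python3 f.py
python3 -m handwheel '[[-0.002,0.026,0,0,0,0],[0,0,0,0,0,0],[0,0,0,0,0,0],[0,0,0,0,0,0],[0,0,0,0,0,0]]' >/dev/null
python3 f.py
```

```text
ang -174.1 r 0.0769 z 0.2132 Ft 5.3 Fr 9.4 Fz 13.0 t 23.10 w 0.0209
ang -176.2 r 0.0768 z 0.2131 Ft 9.5 Fr 9.7 Fz 13.7 t 23.52 w 0.0211
```

```bash
python3 -m handwheel '[[-0.004,0.026,0,0,0,0],[0,0,0,0,0,0],[0,0,0,0,0,0],[0,0,0,0,0,0],[0,0,0,0,0,0]]' >/dev/null
python3 f.py
python3 -m handwheel '[[-0.005,0.026,0,0,0,0],[-0.006,0.026,0,0,0,0],[0,0,0,0,0,0],[0,0,0,0,0,0],[0,0,0,0,0,0]]' >/dev/null
python3 f.py
```

```text
ang -179.0 r 0.0768 z 0.2131 Ft 9.6 Fr 11.4 Fz 13.9 t 23.93 w 0.0211
ang 174.9 r 0.0767 z 0.2129 Ft 10.4 Fr 11.2 Fz 14.9 t 24.35 w 0.0210
```

```bash
python3 -m handwheel '[[0,-0.02,-0.01,0,0,0],[0,0,0,0,0,0],[0,0,0,0,0,0],[0,0,0,0,0,0],[0,0,0,0,0,0]]' 0.3 >/dev/null
python3 f.py
python3 -m handwheel '[[0,0,-0.05,0,0,0],[0,0,-0.1,0,0,0],[0,0,-0.2,0,0,0],[0,0,-0.2,0,0,0],[0,0,-0.2,0,0,0]]' >/dev/null
python3 -m handwheel '[[0.2,0,-0.1,0,0,0],[0.2,0,0,0,0,0],[0.2,0,0,0,0,0],[0.2,0,0,0,0,0],[0.2,0,0,0,0,0]]' >/dev/null
python3 f.py
python3 - <<'E'
from m import *
a=cap('top');b=cap('side')
cv2.imwrite('pics/c8.png',np.hstack([crop(a,255,150,80,90,5),crop(b,300,140,80,90,5)]))
s=dict(np.load('sideavg.npz'));t=dict(np.load('topavg.npz'))
W=pts(b)
for v in range(204,214):print(v,W[v,346].round(3).tolist(),b['color'][v,346].tolist())
for n,c,o,(u0,v0,u1,v1) in(('blade side',b,s,(355,205,385,232)),('blade top',a,t,(258,160,335,202))):
    d=np.abs(c['color'][v0:v1,u0:u1].astype(int)-o['color'][v0:v1,u0:u1]).max(-1)
    print(n,'changed px',(d>40).sum(),(d>40).nonzero()[1][:5]+u0)
E
```

```text
ang 173.6 r 0.0742 z 0.2114 Ft 0.2 Fr 0.4 Fz 0.5 t 24.77 w 0.0553
ang -179.8 r 0.2249 z 0.3396 Ft 0.5 Fr -0.2 Fz 0.5 t 25.60 w 0.0556
204 [0.598, 0.048, 0.076] [70, 71, 74]
205 [0.598, 0.043, 0.075] [69, 75, 81]
206 [0.597, 0.042, 0.072] [75, 82, 89]
207 [0.597, 0.038, 0.071] [63, 65, 67]
208 [0.597, 0.036, 0.069] [49, 47, 45]
209 [0.597, 0.036, 0.065] [36, 34, 32]
210 [0.597, 0.037, 0.061] [24, 24, 23]
211 [0.598, 0.04, 0.055] [33, 36, 39]
212 [0.599, 0.047, 0.047] [56, 63, 70]
213 [0.596, 0.03, 0.054] [65, 73, 80]
blade side changed px 0 []
blade top changed px 147 [297 298 299 294 295]
```

View pics/c8.png

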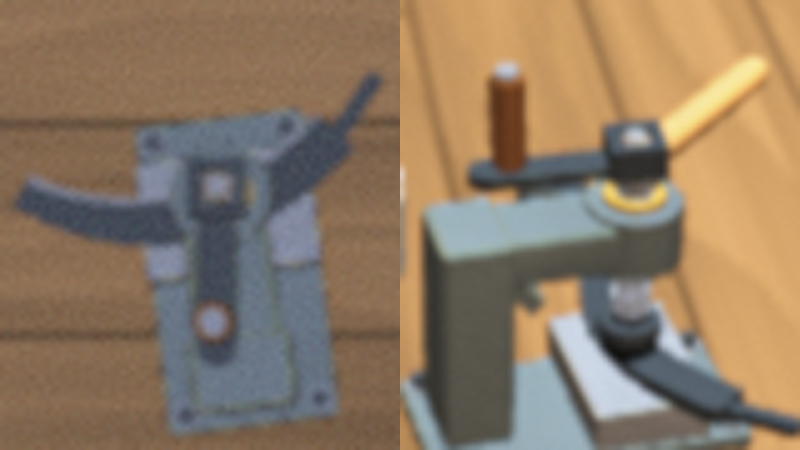

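The pad sits on the blade at side crop (630,340), the crank is seated with the square's point showing through, and the blade hasn't moved. The gripper is clear of everything.

```bash
python3 -c "
from station import *
print(hand_in())"
```

```text
the job is handed in; nothing more can be done
None
```

The job is handed in: the crank is seated on the large clamp's square, and the screw is wound down about 3.5 turns until the pad met the blade, then turned on by roughly a tenth of a turn, judged from the rise in force at the grip. The gripper let go and is clear, and the last pictures showed no shift of the blade.

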